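# Lock the pulley hub onto its shaft

## Robot

A 6-joint arm with a two-finger parallel gripper is mounted at the origin on the work surface. World frame = base frame: x ahead of the robot, y to its left, z up, the work surface at z = 0. Lengths are in m, angles in rad, forces in N, time in s.
With the tool pointing down it reaches from about 0.425 to 0.95 m from the base axis. Payload 14.7 kg.
Tool frame: the origin (TCP) lies on the centre line of the jaws, within the pads' length; the fingertips stand 11 mm ahead of it and the grasp point (between the pads) lies 8 mm behind it; z points along the fingers, y is the line along which they close (so a half turn about z gives the same grasp; the last joint's range is limited). The gripper opens to 85 mm and grips with 20 to 120 N. Pads are 22 mm wide; open, the fingers measure 114 mm over their backs; the gripper's body (76 mm by 85 mm) begins 54 mm behind the grasp point. The pads swing forward as they close: fully open they stand 13 mm farther back than shut.
Start: joints at [-1.22, 0.48, 1.596, -0, 1.065, -0.047], TCP at [0.252, -0.599, 0.242] pointing down, gripper open.
Joint ranges: [-2.75, 2.75], [-0.82, 2.05], [0.23, 2.67], [-1.56, 4.7], [0.09, 2.69], [-2.92, 2.92]. Speed limits (rad/s): [1.89, 1.89, 2.39, 3.01, 3.01, 3.01].

## Interface

Orientations are given as a rotation vector (axis times angle).
In Python, from workcell import robot, optics gives the robot as it stands. Calls block until the motion is done:
- robot.move_ptp(position, orientation): joint-space move of the TCP to a pose.
- robot.move_straight(position, attitude=None, velocity=0.15): straight line of the TCP; attitude=None keeps the orientation; velocity is the mean speed in m/s.
- robot.set_joints(angles): joint-space move.
- robot.move_gripper(opening, squeeze=None): finger opening in m; squeeze is the grip in N (None keeps the last); returns when the fingers have stopped.
- robot.dwell(seconds).
- robot.solve_ik(position, orientation): joint angles nearest the present ones, or None.
- optics.get_image(name): name is "scene" or "side" or "wrist"; returns the picture (384x512x3 uint8, blue, green, red); there is no depth.
- optics.camera_model(name): a dict with "K" (3x3 intrinsics, pixels), "eye" and "orientation" of the camera in the world. Camera axes: x right, y down, z forward; pixel columns grow to the right and rows downward; lengths in m; the calibration is good to about 2 mm. A picture is of the moment at which its call begins: read the wrist's pose just before it. camera_model takes no time and is no camera call; for the wrist camera it gives the pose at the moment of the call.
A pose or a line that the arm cannot do raises robot.MotionError and nothing moves.
- robot.hand_in(): hands the job in; it is judged then, once.
Readings, each from a call of its own:
- robot.get_clock(): time.
- robot.get_q(): joint angles.
- robot.get_dq(): joint speeds.
- robot.get_joint_torque(): joint torques, N m.
- robot.get_eef_pos(): TCP position.
- robot.get_tcp_rot(): TCP orientation.
- robot.get_contact_force(): force on the tool from outside, world axes, zero at the start.
- robot.get_ft_torque(): the same for the moment, N m.
- robot.get_gripper_width(): finger opening in m.
- robot.get_grasp_force(): force on a finger pad.
Only numpy, scipy, OpenCV 4.12 (cv2) and the standard library are available. Lean on these libraries where they do the work, as an engineer would, in place of code of your own. Each camera call takes 0.05 s, during which the arm holds its last target. There are 200 camera calls.

## Task

Make the spindle drive safe by pushing its toggle switch over centre, away from the robot, so that it snaps to the other side. Then turn the shaft with its hand lever until the hidden flat on the shaft faces the setscrew in the pulley hub, and push the hex key that stands in the setscrew round clockwise (seen from above) until the screw is fully home on the flat. Off the flat the screw springs back when the key is let go: turn the shaft further and try again.

Things in the scene. Friction and masses are not known exactly. Their poses are not given: they have to be found in the camera images.
- stand: Spindle drive, bolted down: steel base plate 160 x 240 x 12 mm, grey bearing blocks (tops 108 mm up) at its y = -85 and +85 mm, between them an aluminium pulley (radius 52 mm, y = 14 to 36 mm) with its hub (radius 34 mm, y = -30 to 14 mm); pulley and hub stay still. Origin: centre of the plate's underside; y runs along the shaft, z up; at yaw 0 x points away from the robot.
- shaft_axis (a point): Where the hand lever turns, on the shaft's axis (stand's y = -125 mm, 75 mm up). The steel shaft, 40 mm thick, runs along the stand's y from here through the hub to its free end at y = +130 mm. One flat, 6.5 mm deep and 30 mm wide, runs along it, seen only where the shaft is bare. Its angle to the lever differs every time and is not measured.
- lever (a joint): Angle (rad) of the hand lever; shaft and flat turn with it: 0 upright, positive leaning to the stand's +x, negative to -x. Range -1.35 to 1.6; starts at -1.0 to -0.9. Friction 0.15 Nm (2 N at the knob); stays where left. The flat faces the setscrew at some unknown lever angle between -0.35 and 1.35. A screw resting on the round only drags on the shaft: the lever can still be turned.
- lever_knob (a point): Centre of the black ball knob (radius 13 mm) on the hand lever's end, 100 mm from the shaft's axis; the bar is 12 mm thick. It swings in the stand's plane y = -125 mm, passing 175 mm above the bench when upright.
- key (a joint): Angle (rad) of hex key and setscrew: 0 at the start (loose), grows clockwise from above to its stop at 0.76 (fully home). Friction 0.45 Nm (3.6 N at key_push). Quick thread, 16 mm down per rad. Over the flat about 7 N at key_push brings it to the stop, and let go it stays above 0.66. On the round it meets the shaft at 0.25; 9 N brings it to about 0.6, and let go it springs back below 0.6.
- key_push (a point): Point on the centre line of the key's long arm, 125 mm from the screw's axis: push here, square to the arm. Dark steel L-key, 10 mm thick; arm 150 mm long, level, 152 mm above the bench, starting 140 degrees anticlockwise from the stand's x axis (to its +y, towards the robot); the bench round it is clear at that height.
- screw_mouth (a point): Point on the setscrew's upright axis at the top of the hub, 109 mm above the bench; the key turns about this axis.
- setscrew: The setscrew inside the hub: steel, 16 mm thick, with a flat end that presses down on the shaft; origin at the centre of that end. It goes home if the flat is within about 0.3 rad of facing it, and then may pull shaft and lever a little into line; further off it lands on the round or the flat's edge and springs back.
- switch_box: Grey switch box 100 x 85 x 55 mm, bolted down to the left or right of the drive; origin at the centre of its underside; at yaw 0 its x axis points away from the robot.
- toggle (a joint): Angle (rad) of the steel toggle on the switch box: 0 leaning 0.5 rad to the box's -x (to the robot; it starts here), 0.5 upright, 1.0 leaning 0.5 rad to its +x. Heavy-headed: it falls to the side to which it leans. About 1 N at the ball moves it.
- toggle_knob (a point): Centre of the toggle's steel ball (radius 15 mm), 85 mm from its pivot, which lies 60 mm above the bench over the box's centre; it swings in the box's x-z plane.
Mind the look-alikes: they are no part of the job. What is shaped like the switch_box but red or yellow is not meant.

How it is judged:
By the outcome, as a careful person would: the job done as asked, in the order asked, and still so for the second after the job is handed in, with the robot touching nothing.
It also fails if it takes over 72 s, if anything falls off the work surface, if the arm or the gripper's body presses on something with over 40 N, if the wrist force passes 120 N, or if a joint passes its speed limit or range.

## Working session

There is one attempt and no reset: what is moved stays moved. The work goes in short steps, each a Python script; the robot and the scene stay as the last script left them, time stands still between calls to the robot, and variables do not carry over. Pictures are saved under pics/ and viewed, at most 10 in all, crops included, and the job is handed in when it is done.

```bash
mkdir -p pics; python3 - <<'E'
from workcell import robot, optics
import cv2,numpy as np
for n in ("scene","side"):
    im=optics.get_image(n); cv2.imwrite(f"pics/{n}0.png",im)
    m=optics.camera_model(n); print(n,np.round(m["K"],1).tolist(),np.round(m["eye"],4),np.round(m["orientation"],4))
print(robot.get_tcp_rot(),robot.get_clock())
E
```

```text
scene [[455.8, 0.0, 261.6], [0.0, 455.8, 197.1], [0.0, 0.0, 1.0]] [ 1.3984 -0.3916  0.9093] [-1.9293 -1.3231  0.6444]
side [[456.3, 0.0, 258.1], [0.0, 456.3, 193.2], [0.0, 0.0, 1.0]] [-0.1143  0.6263  1.0526] [-0.9351  2.5201 -1.0436]
[-3.07863212e+00 -6.20532427e-01  2.47010070e-04] 0.1
```

View pics/scene0.png

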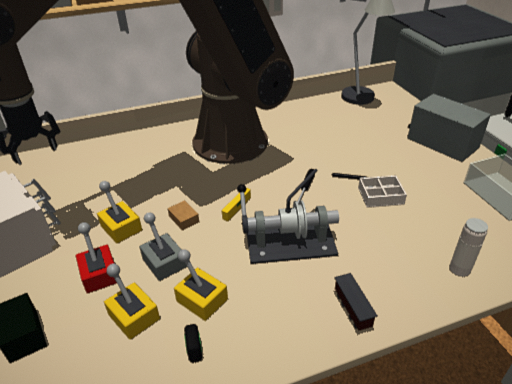

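View pics/side0.png

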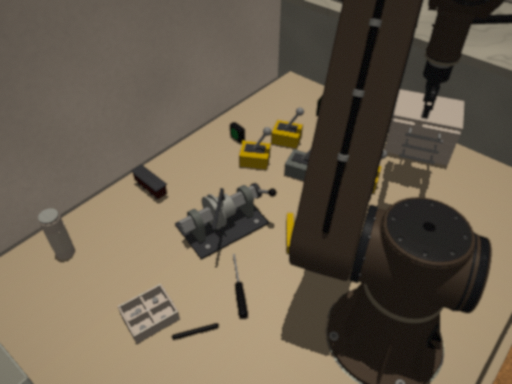

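Scene: five switch boxes – red (97,268), yellow (120,220), (130,308), (201,292), and grey (162,255). Only the grey one fits (right of the drive). The drive is at (290,230), its lever knob at (241,188) and the key arm from (290,207) to (313,172). I'll enlarge to confirm.

```bash
cat > h.py <<'E'
from workcell import robot, optics
import cv2, numpy as np
from scipy.spatial.transform import Rotation as R
def ray(n,u,v,m=None):
    m=m or optics.camera_model(n); K=np.array(m["K"])
    d=R.from_rotvec(m["orientation"]).as_matrix()@np.linalg.solve(K,[u,v,1.])
    return np.array(m["eye"]),d/np.linalg.norm(d)
def onz(n,u,v,z,m=None):
    e,d=ray(n,u,v,m); return e+d*(z-e[2])/d[2]
def proj(n,p,m=None):
    m=m or optics.camera_model(n); c=R.from_rotvec(m["orientation"]).as_matrix().T@(np.array(p)-m["eye"])
    q=np.array(m["K"])@c; return q[:2]/q[2]
def tri(a,b):
    A=np.zeros((3,3));y=np.zeros(3)
    for e,d in(a,b):
        P=np.eye(3)-np.outer(d,d);A+=P;y+=P@e
    p=np.linalg.solve(A,y); return p,[np.linalg.norm(np.cross(p-e,d)) for e,d in(a,b)]
E
python3 - <<'E'
import cv2
a=cv2.imread("pics/scene0.png")[160:290,135:345]
b=cv2.imread("pics/side0.png")[110:260,165:325]
a=cv2.resize(a,(780,483),interpolation=cv2.INTER_CUBIC)
b=cv2.resize(b,(640,600),interpolation=cv2.INTER_CUBIC)
cv2.imwrite("pics/c1.png",a);cv2.imwrite("pics/c2.png",b)
E
```

```text
(no output)
```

View pics/c1.png

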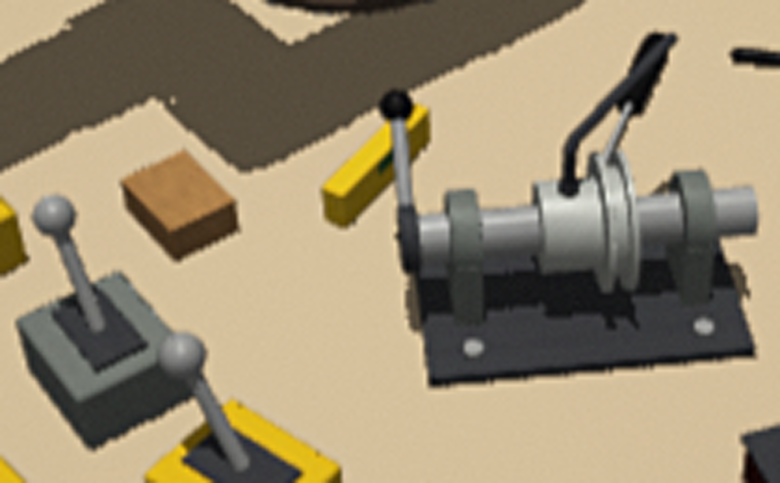

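View pics/c2.png

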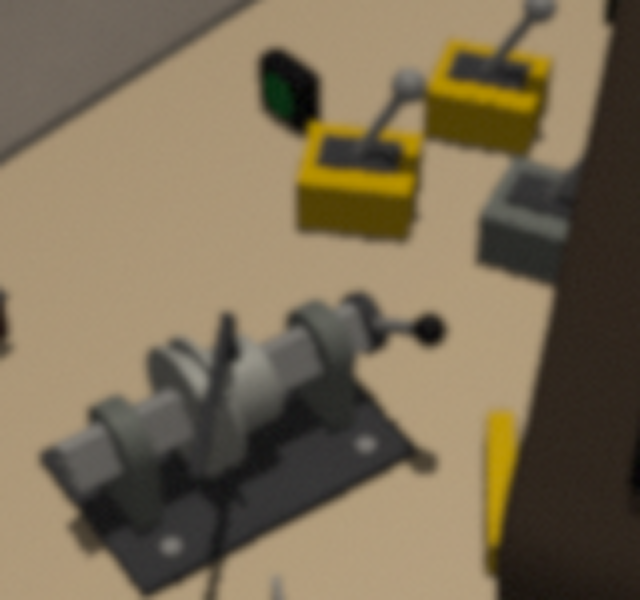

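c1 confirms the grey box is the only grey one: its ball is at scene (149.5,218). c2 shows the key end at side (217,228), the lever knob at (272,192.5) and the plate corners. Next I compute positions.

```bash
python3 - <<'E'
from h import *
s=lambda x,y:(135+x/3.714,160+y/3.714)
d=lambda x,y:(165+x/4,110+y/4)
P=lambda *a:print(*[np.round(x,4) if not isinstance(x,str) else x for x in a])
P("bolts sc",onz("scene",*s(473,346),.016),onz("scene",*s(704,325),.016))
P("bolts si",onz("side",*d(366,443),.016),onz("side",*d(171,545),.016))
P("far corners sc z.012 (-y,+y)",onz("scene",*s(430,378),.0),onz("scene",*s(753,353),.0))
P("side corners -x-y,-x+y,+x+y",*[onz("side",*d(*c),.006) for c in((413,450),(148,593),(42,455))])
P("knob",*tri(ray("scene",*s(397,104)),ray("side",*d(429,330))))
P("keyend",*tri(ray("scene",*s(672,38)),ray("side",*d(207,472))))
P("keyend z.152",onz("scene",*s(672,38),.152),onz("side",*d(207,472),.152))
P("keybend z.152",onz("scene",*s(572,145),.150),onz("side",*d(227,318),.152))
P("keymouth", onz("scene",*s(570,187),.109))
P("ball",onz("scene",*s(54,215),.06+.085*np.cos(.5)))
P("box top corners L,T,R,F",*[onz("scene",*s(*c),.055) for c in((18,322),(120,272),(85,405))])
E
```

```text
bolts sc [ 0.5927 -0.0965  0.016 ] [0.635  0.0689 0.016 ]
bolts si [ 0.4766 -0.0698  0.016 ] [0.5188 0.0956 0.016 ]
far corners sc z.012 (-y,+y) [ 0.5967 -0.1315 -0.    ] [0.6602 0.0975 0.    ]
side corners -x-y,-x+y,+x+y [ 0.4507 -0.0945  0.006 ] [0.5068 0.1315 0.006 ] [0.6597 0.0933 0.006 ]
knob [ 0.4456 -0.1004  0.1337] [0.0008 0.0008]
keyend [0.4638 0.1116 0.1507] [0.0052 0.0052]
keyend z.152 [0.4691 0.1146 0.152 ] [0.4605 0.1077 0.152 ]
keybend z.152 [ 0.5567 -0.0062  0.15  ] [ 0.5486 -0.003   0.152 ]
keymouth [ 0.5546 -0.0058  0.109 ]
ball [ 0.4776 -0.3604  0.1346]
box top corners L,T,R,F [ 0.488  -0.4011  0.055 ] [ 0.4638 -0.3231  0.055 ] [ 0.5834 -0.3715  0.055 ]
```

Consistent with the given sizes:
- **Stand:** at (0.5555, 0), yaw −0.25. The lever radius measures 100.6 mm, at angle −0.948.
- **Key end:** within 5 mm of the prediction.
- **Grey box:** at (0.5236, −0.347), yaw 0.30, sides 82 × 100 mm.

Toggle first.

```bash
cat >> h.py <<'E'
def down(yaw):
    x=np.array([np.cos(yaw),np.sin(yaw),0]);z=np.array([0,0,-1.]);return R.from_matrix(np.c_[x,np.cross(z,x),z]).as_rotvec()
S0=np.array([.5555,0,0]);SY=-.25
def stand(x,y,z): return S0+[np.cos(SY)*x-np.sin(SY)*y,np.sin(SY)*x+np.cos(SY)*y,z]
def knob(th): return stand(.1*np.sin(th),-.125,.075+.1*np.cos(th))
E
python3 - <<'E'
from h import *
for u,v in((105,187),(84,228)): print("other balls",onz("scene",u,v,.135).round(3))
m=optics.camera_model("wrist");T=R.from_rotvec(robot.get_tcp_rot()).as_matrix()
print("cam in tool",(T.T@(m["eye"]-np.array(robot.get_eef_pos()))).round(3),(T.T@R.from_rotvec(m["orientation"]).as_matrix()).round(2).tolist(),m["K"][0][0])
x=np.array([np.cos(.3),np.sin(.3),0]);piv=np.array([.5215,-.3475,0]);o=down(.3)
robot.move_gripper(0.0)
robot.move_ptp(piv-.11*x+[0,0,.25],o)
f0=np.array(robot.get_contact_force())
robot.move_straight(piv-.11*x+[0,0,.134],velocity=.2)
for d in np.arange(-.09,.0121,.006):
    robot.move_straight(piv+d*x+[0,0,.134],velocity=.08)
    f=np.array(robot.get_contact_force())-f0
    if np.linalg.norm(f)>1: print(round(d,3),f.round(1))
    if np.linalg.norm(f)>15: break
robot.move_straight(piv-.08*x+[0,0,.16],velocity=.2)
robot.move_straight(piv-.08*x+[0,0,.25],velocity=.2)
im=optics.get_image("scene");cv2.imwrite("pics/scene1.png",im)
g=im[190:250,130:200];print(robot.get_clock())
for a in(0,1.0):
  print("ball pred px",a,proj("scene",piv+x*.085*np.sin(a-.5)+[0,0,.06+.085*np.cos(a-.5)]).round(1))
cv2.imwrite("pics/c3.png",cv2.resize(im[170:300,90:250],(640,520)))
E
```

```text
other balls [ 0.302 -0.454  0.135]
other balls [ 0.456 -0.52   0.135]
cam in tool [ 0.072  0.    -0.133] [[-0.0, -0.96, -0.29], [1.0, -0.0, -0.0], [0.0, -0.29, 0.96]] 279.34259997687633
-0.09 [ 0.9 -1.1 -0.5]
-0.084 [ 0.6 -0.9 -0.5]
-0.072 [-0.9 -2.1 -0.5]
-0.066 [ 0.5 -0.3 -1.2]
-0.06 [ 0.1  0.  -1.4]
-0.054 [ 0.6 -1.4 -1. ]
-0.048 [ 0.9 -1.3 -1. ]
-0.042 [ 0.6 -0.9 -0.7]
-0.036 [ 0.6 -1.1 -0.4]
-0.03 [ 0.5 -1.3  0.6]
-0.018 [ 1.1 -0.7 -0.5]
0.006 [-1.  -0.6 -0.3]
0.012 [-23.7 -12.5  10.1]
8.5917
ball pred px 0 [150.2 219. ]
ball pred px 1.0 [165.7 236.4]
```

View pics/c3.png

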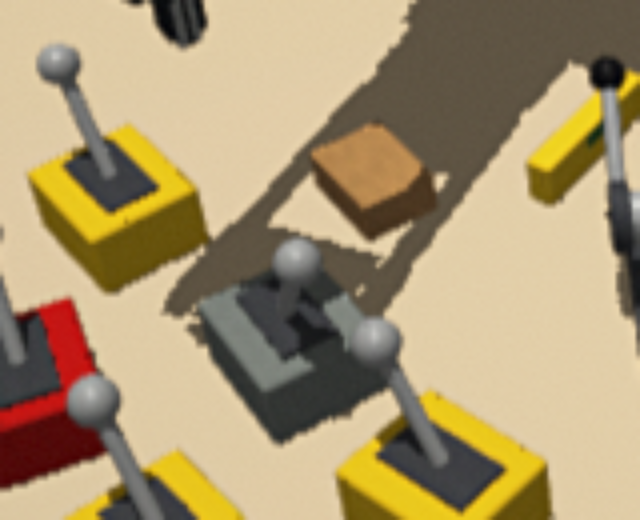

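The grey toggle has snapped over: its ball is now at scene (164.3,235.2), against a prediction of (165.7,236.4). Next I grasp the lever knob, swing it to 0.5 and look at the shaft.

```bash
cat >> h.py <<'E'
O=down(SY); GZ=np.array([0,0,-.008])
def swing(a,b):
    n=max(1,int(np.ceil(abs(b-a)/.2)))
    for t in np.linspace(a,b,n+1)[1:]: robot.move_straight(knob(t)+GZ,velocity=.1)
    print("swung",b,np.round(robot.get_contact_force(),1),robot.get_gripper_width(),robot.get_clock())
def grasp(th):
    k=knob(th)
    robot.move_gripper(.06); robot.move_ptp([*k[:2],.26],O)
    robot.move_straight(k+GZ,velocity=.2); robot.move_gripper(0.02,squeeze=25)
def release():
    robot.move_gripper(.06); p=np.array(robot.get_eef_pos()); robot.move_straight([p[0],p[1],.26],velocity=.2)
def look(name,y=-.055,z=.17,x=-.055):
    robot.move_ptp(stand(x,y,z),O); robot.dwell(.2)
    m=optics.camera_model("wrist"); im=optics.get_image("wrist"); cv2.imwrite(f"pics/{name}.png",im); return m,im
E
python3 - <<'E'
from h import *
grasp(-.948); print("w",robot.get_gripper_width(),np.round(robot.get_contact_force(),1),robot.get_clock())
if .02<robot.get_gripper_width()<.03:
    swing(-.948,.5); release(); robot.move_gripper(0.0)
    m,im=look("w1")
    np.save("m1.npy",m,allow_pickle=True)
    print("knob pred",proj("wrist",knob(.5),m).round(1))
    for y in(-.03,-.07):
        print([proj("wrist",stand(x,y,.075),m).round(1).tolist() for x in(-.02,.02)])
    print(robot.get_clock())
E
```

```text
w 0.024482869757142433 [-1.  -2.   2.5] 11.4833
swung 0.5 [ 2.5 -0.4  4. ] 0.024585926164180982 14.15
knob pred [406.7  40.8]
[[222.8, 157.7], [221.1, 106.9]]
[[271.4, 157.7], [272.2, 106.9]]
16.7667
```

View pics/w1.png

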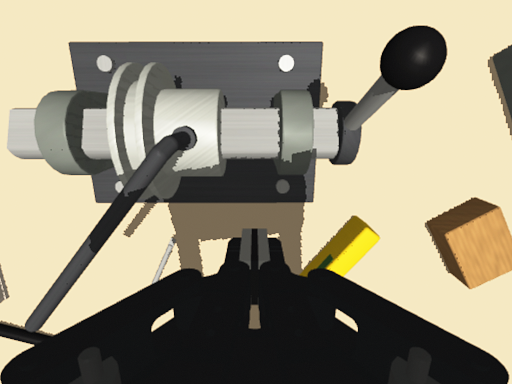

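w1: the shaft is bare at columns 222–278 and at its end, columns 8–35 (rows 108–158). The knob is at (413,57). I'll read the shaft's shading profile and enlarge it.

```bash
python3 - <<'E'
import cv2,numpy as np
im=cv2.imread("pics/w1.png");g=cv2.cvtColor(im,6)
for a,b in((228,245),(250,272),(316,330),(86,104),(12,32)):
    print((a,b),g[100:166,a:b].mean(1).astype(int).tolist())
c=cv2.convertScaleAbs(im[90:180,0:340],alpha=1.0)
cv2.imwrite("pics/c4.png",cv2.resize(c,(800,212*1),interpolation=cv2.INTER_CUBIC))
E
```

```text
(228, 245) [89, 90, 92, 94, 94, 92, 89, 94, 129, 183, 197, 195, 194, 192, 192, 195, 197, 198, 196, 197, 193, 195, 200, 200, 196, 196, 199, 198, 194, 191, 193, 194, 194, 194, 193, 193, 196, 199, 199, 195, 195, 197, 197, 197, 197, 196, 195, 196, 197, 196, 193, 187, 182, 166, 151, 147, 139, 112, 76, 45, 33, 34, 34, 34, 35, 35]
(250, 272) [88, 89, 91, 93, 92, 90, 87, 90, 126, 183, 197, 194, 195, 194, 194, 196, 199, 200, 199, 198, 195, 197, 201, 201, 198, 198, 201, 199, 195, 193, 195, 196, 196, 195, 195, 195, 197, 200, 200, 197, 196, 197, 197, 197, 199, 198, 197, 198, 198, 196, 194, 188, 181, 164, 151, 146, 139, 122, 80, 40, 33, 34, 35, 35, 36, 35]
(316, 330) [111, 110, 142, 149, 148, 156, 160, 140, 121, 183, 202, 200, 201, 202, 203, 204, 205, 205, 203, 203, 200, 200, 203, 204, 203, 201, 203, 202, 199, 197, 198, 199, 198, 199, 201, 197, 198, 201, 200, 198, 197, 199, 199, 199, 201, 201, 202, 202, 200, 196, 195, 187, 174, 160, 151, 145, 135, 120, 144, 208, 222, 228, 232, 231, 231, 232]
(86, 104) [59, 58, 58, 57, 57, 58, 57, 61, 99, 183, 203, 197, 197, 196, 199, 199, 194, 196, 196, 195, 194, 192, 194, 195, 194, 196, 198, 196, 193, 190, 190, 193, 195, 194, 196, 196, 195, 194, 193, 193, 194, 194, 195, 198, 194, 193, 194, 193, 196, 195, 188, 178, 174, 168, 157, 147, 133, 117, 97, 67, 54, 57, 57, 57, 57, 57]
(12, 32) [232, 232, 232, 232, 232, 232, 234, 224, 159, 178, 205, 200, 202, 202, 203, 205, 203, 204, 203, 202, 201, 199, 200, 203, 203, 201, 201, 201, 199, 196, 197, 197, 198, 198, 199, 199, 197, 198, 199, 197, 197, 198, 199, 198, 198, 200, 200, 200, 198, 194, 184, 176, 173, 171, 165, 161, 159, 161, 165, 222, 234, 232, 232, 232, 232, 232]
```

View pics/c4.png

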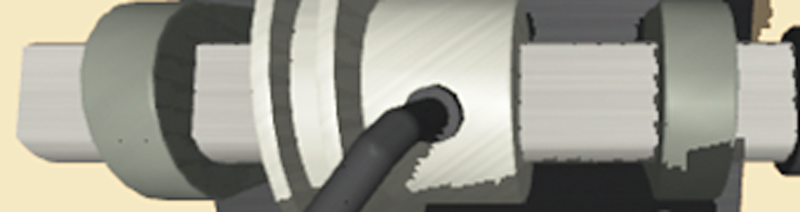

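c4 shows a uniformly lit band at rows 109–149 and a darkening round at rows 150–158. The shaft-end silhouette is a straight chord from about (10,108) to (7,147), highest on the robot side. So the flat leans towards +x and the lever is slightly past the angle. Next I compute by how much.

```bash
python3 - <<'E'
from h import *
from scipy.optimize import brentq
m=np.load("m1.npy",allow_pickle=True).item()
S=lambda a,y:stand(.02*np.sin(a),y,.075+.02*np.cos(a))
for y,r in((-.05,150.5),(.05,149.5),(.12,149),(.13,147)):
    a=brentq(lambda a:proj("wrist",S(a,y),m)[1]-r,-1.2,.3); print(y,"edge",round(a,3),"phi",round(a+.84,3))
for a in(-.55,1.1): print(proj("wrist",S(a,.13),m).round(1))
im=cv2.imread("pics/w1.png");c=im[15:100,370:455]
mask=(c.max(2)<45).astype(np.uint8);n,l,st,ce=cv2.connectedComponentsWithStats(mask)
i=1+st[1:,4].argmax();print("knob",st[i],ce[i]+[370,15])
u,v=ce[i]+[370,15]
# ray with plane stand y=-.125
e,d=ray("wrist",u,v,m);n_=stand(0,1,0)-S0;t=n_@(stand(0,-.125,0)-e)/(n_@d);p=e+t*d
print("on plane",p, "th row",brentq(lambda th:proj("wrist",knob(th),m)[1]-v,0,1),"proj",proj("wrist",knob(.42),m))
E
```

```text
-0.05 edge -0.63 phi 0.21
0.05 edge -0.57 phi 0.27
0.12 edge -0.539 phi 0.301
0.13 edge -0.447 phi 0.393
[  8.2 149.2]
[  7.7 110.2]
knob [  10   11   66   64 3030] [412.36072607  57.5970297 ]
on plane [ 0.56317289 -0.13096984  0.16986202] th row 0.4156756933759117 proj [408.38890066  56.69948002]
```

```bash
python3 - <<'E'
from h import *
from scipy.optimize import brentq
grasp(.43); swing(.43,.14); release(); robot.move_gripper(0.0)
m,im=look("w2"); np.save("m2.npy",m,allow_pickle=True)
g=cv2.cvtColor(im,6)
for a,b in((230,270),(12,32)): print((a,b),g[104:164,a:b].mean(1).astype(int).tolist())
u,v=proj("wrist",knob(.14),m).astype(int); print("knob pred",u,v)
mask=(im.max(2)<45).astype(np.uint8)
w=mask[max(v-50,0):v+50,u-60:u+60];n,l,st,ce=cv2.connectedComponentsWithStats(w);i=1+st[1:,4].argmax()
c=ce[i]+[u-60,max(v-50,0)];print(st[i],c)
print("th",brentq(lambda th:proj("wrist",knob(th),m)[1]-c[1],-.4,.8),robot.get_clock())
cv2.imwrite("pics/c5.png",cv2.resize(im[60:180,0:440],(800,218),interpolation=cv2.INTER_CUBIC))
E
```

```text
swung 0.14 [0.2 0.2 5.7] 0.02408280561508659 19.675
(230, 270) [97, 95, 93, 93, 113, 133, 138, 165, 191, 219, 226, 224, 224, 223, 223, 224, 226, 228, 228, 227, 226, 223, 226, 229, 229, 226, 227, 229, 228, 226, 223, 224, 225, 225, 225, 225, 225, 226, 228, 229, 228, 226, 227, 227, 227, 228, 227, 227, 228, 209, 218, 224, 187, 129, 75, 41, 34, 35, 35, 35]
(12, 32) [233, 234, 235, 228, 164, 123, 140, 153, 177, 208, 214, 210, 212, 212, 213, 215, 213, 213, 213, 212, 212, 210, 209, 210, 213, 212, 211, 210, 212, 210, 207, 206, 207, 208, 208, 209, 210, 206, 207, 208, 208, 207, 207, 208, 208, 208, 209, 210, 210, 212, 197, 174, 168, 169, 167, 223, 236, 234, 234, 233]
knob pred 407 119
[  32   24   66   59 2802] [411.38044254 122.0799429 ]
th 0.12695928173011486 22.1667
```

View pics/c5.png

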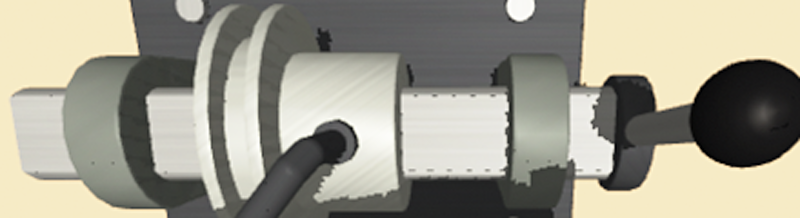

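c5: the flat now lies between rows 112.5 and 153, nearly centred on the shaft (rows 108–158), and the lever is at about 0.13. Next I check the angle and push the key with a force guard.

```bash
cat >> h.py <<'E'
SC=stand(0,-.008,0)
def kpose(k,gap=0.,z=.13):
    p=2.4435+SY-k; t=np.array([np.sin(p),-np.cos(p),0])
    return SC+.125*np.array([np.cos(p),np.sin(p),0])-(.016+gap)*t+[0,0,z], down(p-np.pi/2), t
def push(stop=14,kmax=.86):
    p,o,t=kpose(0,.025,.26); robot.move_ptp(p,o); f0=np.array(robot.get_contact_force())
    robot.move_straight(kpose(0,.025)[0],velocity=.2)
    for k in np.r_[0:.6:.04,.6:kmax:.015]:
        p,o,t=kpose(k); robot.move_straight(p,o,velocity=.08)
        f=-(np.array(robot.get_contact_force())-f0)@t; print(round(k,3),round(f,1),end="; ")
        if f>stop: break
    robot.dwell(.3); print("held",-(np.array(robot.get_contact_force())-f0)@t)
    p,o,t=kpose(k,.03); robot.move_straight(p,o,velocity=.1); robot.move_straight(p+[0,0,.13],velocity=.2)
E
python3 - <<'E'
from h import *
from scipy.optimize import brentq
m=np.load("m2.npy",allow_pickle=True).item()
S=lambda a,y:stand(.02*np.sin(a),y,.075+.02*np.cos(a))
for y,f,n in((-.05,112,153.5),(.12,112.3,154)):
    a=[brentq(lambda a:proj("wrist",S(a,y),m)[1]-r,lo,hi) for r,lo,hi in((n,-1.2,.3),(f,0,1.15))]; print("edges",a,"phi",np.mean(a))
    ok=abs(np.mean(a))<.15
if ok:
    push(); print(robot.get_clock())
    robot.move_ptp(stand(-.055,-.055,.23),O); m=optics.camera_model("wrist"); im=optics.get_image("wrist")
    np.save("m3.npy",m,allow_pickle=True); cv2.imwrite("pics/w3.png",im)
    for k in(0,.5,.6,.7,.76): p=2.4435+SY-k; print(k,[proj("wrist",SC+r*np.array([np.cos(p),np.sin(p),0])+[0,0,.152-.016*k],m).round().tolist() for r in(.06,.14)])
    print(robot.get_clock())
E
```

```text
edges [-0.8066984400655313, 0.952080736293423] phi 0.07269114811394589
edges [-0.8182905978734487, 0.9558251742627306] phi 0.06876728819464095
0.0 0.0; 0.04 -1.4; 0.08 -1.6; 0.12 -1.4; 0.16 -1.0; 0.2 -1.0; 0.24 -1.2; 0.28 -0.9; 0.32 -0.0; 0.36 -1.2; 0.4 -1.1; 0.44 -0.9; 0.48 -0.0; 0.52 -0.4; 0.56 -0.4; 0.6 -0.2; 0.615 1.9; 0.63 1.4; 0.645 1.6; 0.66 1.7; 0.675 2.7; 0.69 2.2; 0.705 3.3; 0.72 3.8; 0.735 4.1; 0.75 4.3; 0.765 6.1; 0.78 16.4; held 15.110663647698841
32.4167
0 [[144.0, 192.0], [92.0, 262.0]]
0.5 [[123.0, 160.0], [36.0, 196.0]]
0.6 [[120.0, 153.0], [29.0, 179.0]]
0.7 [[118.0, 145.0], [22.0, 162.0]]
0.76 [[118.0, 140.0], [19.0, 152.0]]
33.1833
```

View pics/w3.png

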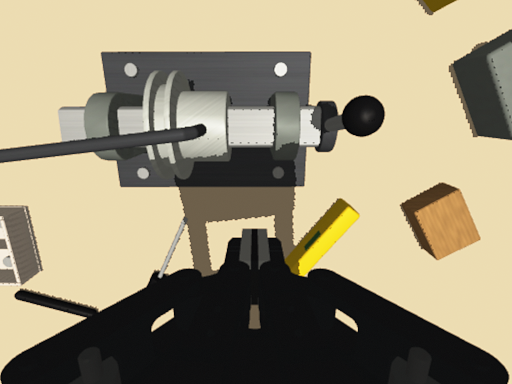

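w3, taken with the key released, shows the key arm at (118,140) and (19,153). That matches 0.76 (fully home), not ≤0.6 (rows 153/179). The stop was also felt at 16 N, and the robot is clear.

```bash
python3 -c "
from h import *
print(np.round(robot.get_contact_force(),1)); print(robot.hand_in())"
```

```text
[ 0.   0.1 -0.6]
the job is handed in; nothing more can be done
None
```

The job is handed in, at about 33 s on the robot clock: the grey toggle is snapped over, the shaft flat faces the setscrew, and the released hex key stays at about 0.76 rad, fully home.

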